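Lock a filter cube into its cradle with a push-in shackle

TASK

Lock the filter cube in its cradle: lift the loose U-shaped shackle out of its parking stand, put both its legs into the two bores of the cradle, one either side of the cube, and press it down until the hidden pawls click and it stays down by itself when you let go. How far down they click differs from lock to lock, so go by feel: push firmly but never force it with more than 55 N, and do not disturb the bottle and note block standing by.

Things in the scene. Friction and masses are not known exactly. Their poses are not given: they have to be found in the camera images.
- cradle: Grey block screwed to the desk, 54 (x) x 102 (y) x 58 (z) mm, on a dark base plate 84 x 130 x 6 mm. A well in its middle (46 x 42 mm, floor 6 mm, end walls 56 mm above the desk) holds the filter cube. Two upright round bores 13.5 mm wide in its top, at y = +32 and -32 mm, each with a 28 mm deep guide and hidden spring pawls below. Origin: centre of the underside, at desk level; z up.
- bore_mouths (a point): Point of the cradle midway between the two bore mouths, 58 mm above the desk; y runs along the bores. The shackle may go in either way round (0.75 mm play all round). It slides freely until its grip centre is 98 to 109 mm above the desk; from there springs and pawls resist, 5 to 13 N in all, up to 20 N if held askew.
- shackle_grip (a point): Centre of the black grip, 14 (x) x 34 (y) x 22 (z) mm, of the loose steel U-shackle (about 120 g, upright in the stand; z up); take it across its 14 mm. Its two round legs, 12 mm thick, stand at y = +32 and -32 mm; their tips, tapered over the last 5 mm to 4 mm, lie 71 mm below this point.
- shackle: The same U-shackle; origin midway between the leg tips. It clicks with its grip centre 80 to 92 mm above the desk (differs from lock to lock) and about 2 mm farther down meets a hard stop, where the force climbs steeply. Latched, the grip centre stays at 78 to 93 mm; not latched, springs lift it to 97 mm or more when let go.
- stand: Grey plastic parking stand fixed to the desk, 50 x 104 mm and 32 mm high, in whose two loose-fitting square holes the legs of the shackle stand, tips 8 mm above the desk. Origin: centre of the underside; its y runs along the two holes.
- filter_cube: Loose black optical filter cube, 41 x 38 x 34 mm, in the well of the cradle, its top 40 mm above the desk. Origin: centre of its underside. Leave it there.
- oil_bottle: Bystander: small amber bottle with white dropper cap, 31 mm wide, 93 mm high, standing. Origin: centre of the underside.
- note_block: Bystander: yellow block of sticky notes, 74 x 74 x 14 mm. Origin: centre of the underside.
Mind the look-alikes: they are no part of the job. What is shaped like the cradle but turquoise is not meant.

How it is judged:
On the way, in this order (a step that is already met when the one before it is completed fails the run):
1. the shackle is lifted clear of the parking stand (height (world z) of shackle_grip above 0.11 m), for 0.1 s.
2. both legs of the shackle are in the bores of the cradle (z of shackle_grip in the frame of cradle below 0.121 m and horizontal distance between shackle_grip and cradle below 0.006 m and angle between the y axis of shackle_grip and the y axis of cradle, either way round below 0.12 rad), for 0.1 s.
At the end, for the whole second after the job is handed in: The shackle is let go and at rest, upright (within 0.08 rad), centred on the cradle (within 6 mm) with its legs in both bores, and latched: its grip centre stays no more than 95 mm above the desk (not latched, it springs up to 97 mm or more). The filter cube still lies in the well (z of shackle_grip in the frame of cradle between 0.074 and 0.095 m and horizontal distance between shackle_grip and cradle below 0.006 m and angle between the y axis of shackle_grip and the y axis of cradle, either way round below 0.12 rad and angle between shackle_grip's own z axis and vertical below 0.08 rad and linear speed of shackle below 0.02 m/s and horizontal distance between filter_cube and cradle below 0.012 m and height (world z) of filter_cube below 0.012 m); the robot touches nothing.
It fails at once if the shackle is forced against the cradle with more than 55 N (contact force between shackle and cradle above 55 N).
It fails at once if the bottle is moved more than 30 mm (distance of oil_bottle from where it was at the start of the episode above 0.03 m).
It fails at once if the note block is moved more than 30 mm (distance of note_block from where it was at the start of the episode above 0.03 m).
It also fails if it takes over 46 s, if anything falls off the work surface, if the arm or the gripper's body presses on something with over 40 N, if the wrist force passes 120 N, or if a joint passes its speed limit or range.

ROBOT

A 6-joint arm with a two-finger parallel gripper is mounted at the origin on a cart in front of the work surface, level with it; the furniture and walls round the work are solid. World frame = base frame: x ahead of the robot, y to its left, z up, the work surface at z = 0. Lengths are in m, angles in rad, forces in N, time in s.
With the tool pointing down it reaches from about 0.275 to 0.85 m from the base axis. Payload 19 kg.
Tool frame: the origin (TCP) lies at the very end of the fingers, on their centre line; the grasp point (between the pads) lies 19 mm behind it; z points along the fingers, y is the direction in which the jaws open and shut (so a half turn about z gives the same grasp; the last joint's range is limited). The gripper opens to 85 mm and grips with 20 to 120 N. Pads are 22 mm wide; open, the fingers measure 114 mm over their backs; the gripper's body (76 mm by 85 mm) begins 54 mm behind the grasp point. The pads swing forward as they close: fully open they stand 13 mm farther back than shut.
Start: joints at [1.187, 0.15, 1.437, -0, 1.554, -0.134], TCP at [0.142, 0.557, 0.231] pointing down, gripper open.
Joint ranges: [-2.8, 2.8], [-0.68, 2.1], [0.12, 2.68], [-1.39, 4.53], [0.16, 2.79], [-2.81, 2.81]. Speed limits (rad/s): [1.89, 1.89, 2.22, 3.01, 3.01, 3.01].

INTERFACE

Orientations are given as a unit quaternion [x, y, z, w].
In Python, from plant import status, eyes, arm gives the robot as it stands. The module is installed in compiled form; this text tells all that it offers.
- The arm moves only by the tool apply_moves, never from a script. Its argument "steps" is a list of rows, each an object of numbers: "claw": the opening in per cent of the stroke, from 0 (shut) to 100 (fully open); "x", "y", "z": the shift along the tool's x, y, z in m; "ax", "ay", "az": the turn, a rotation vector about the tool's x, y, z in rad. A call has 1 to 5 rows; each row is the pose to reach, as a shift and turn from the pose commanded when the call began, along the tool's axes at that moment; what a row does not reach only later rows make up. A row lasts 1/12 s, in which the tool goes at most 41.7 mm and 7.16 degrees, less where a joint would pass 70% of its speed; a pose out of reach is approached as far as the arm can. A call with a gripper value outside its range is refused whole. The fingers move at their own pace and stop on an object; "newtons" is the grip in N (left out, the last holds). Time passes only in rows, so rows that repeat a pose let the fingers close. It gives the time, the measured TCP pose, the force and the opening at its end, in the units of the state.
- status.sense(): the state, without advancing time (a new reading comes with each control period).
- eyes.capture(name): name is "side" or "top"; returns a dict with "img" (384x512x3 uint8, red, green, blue), "fx", "fy", "cx", "cy" (pixels), "distortion" ([k1, k2, p1, p2, k3] as OpenCV has them; the pictures are not rectified), "pose" (4x4, takes a point from camera to world coordinates). Camera axes: x right, y down, z forward; pixel columns grow to the right and rows downward; lengths in m; the calibration is good to about 2 mm. A picture is of the moment at which its call begins. There is no depth.
- arm.close_job(): hands the job in, once; it reports no verdict.
The state is a dict: "t": time; "joints": joint angles; "qvel": joint speeds; "joint_efforts": joint torques, N m; "tool_pos": TCP position; "eef_rot": TCP orientation; "contact_force": force on the tool from outside, world axes, zero at the start; "wrist_torque": the same for the moment, N m; "grip_width": finger opening in m.
Only numpy, scipy, OpenCV 4.12 (cv2) and the standard library are available. Lean on these libraries where they do the work, as an engineer would, in place of code of your own. Each camera call takes 0.05 s, during which the arm holds its last target. There are 200 camera calls.

## Working session

There is one attempt and no reset: what is moved stays moved. The work goes in short steps, Python scripts to look and compute and a tool call to move; the robot and the scene stay as the last step left them, time stands still between calls to the robot, and variables do not carry over. Pictures are saved under pics/ and viewed, about 8 in all and at most 12, crops included, and the job is handed in when it is done.

Besides the shell and the picture viewer there is one more tool, called after ">>>" by a JSON object that holds its "api" and its "payload". apply_moves: Moves the arm, as the interface text tells. Its arguments: {"type":"object","properties":{"steps":{"type":"array","items":{"type":"object","properties":{"claw":{"type":"number"},"x":{"type":"number"},"y":{"type":"number"},"z":{"type":"number"},"ax":{"type":"number"},"ay":{"type":"number"},"az":{"type":"number"}}}},"newtons":{"type":"number"}},"required":["steps"]}

```bash
mkdir -p pics
cat > h.py <<'E'
import cv2, numpy as np, pickle
from plant import status, eyes, arm
def cap(n):
    c=eyes.capture(n); pickle.dump(c,open(f'/tmp/{n}.pkl','wb')); return c
def ld(n): return pickle.load(open(f'/tmp/{n}.pkl','rb'))
def K(c): return np.array([[c['fx'],0,c['cx']],[0,c['fy'],c['cy']],[0,0,1.]])
def ray(c,uv):
    p=cv2.undistortPoints(np.array(uv,float).reshape(-1,1,2),K(c),np.array(c['distortion'],float)).reshape(-1,2)
    P=np.array(c['pose']); d=np.c_[p,np.ones(len(p))]@P[:3,:3].T
    return P[:3,3],d
def plane(c,uv,z):
    o,d=ray(c,uv); return o+d*((z-o[2])/d[:,2])[:,None]
def proj(c,X):
    T=np.linalg.inv(np.array(c['pose'])); 
    return cv2.projectPoints(np.array(X,float).reshape(-1,3),cv2.Rodrigues(T[:3,:3])[0],T[:3,3],K(c),np.array(c['distortion'],float))[0].reshape(-1,2)
E
python3 - <<'E'
from h import *
for n in('top','side'):
    c=cap(n); cv2.imwrite(f'pics/{n}0.png',cv2.resize(c['img'][:,:,::-1],(800,600),interpolation=cv2.INTER_CUBIC)); print(n,c['fx'],np.round(c['pose'],3).tolist())
print(status.sense())
E
```

```text
top 368.3272812260568 [[0.002, -0.982, 0.187, 0.35], [-1.0, -0.001, 0.003, 0.131], [-0.003, -0.187, -0.982, 1.336], [0.0, 0.0, 0.0, 1.0]]
side 386.5819493645212 [[0.973, -0.126, 0.191, 0.329], [-0.228, -0.457, 0.86, -0.94], [-0.021, -0.88, -0.474, 0.656], [0.0, 0.0, 0.0, 1.0]]
{'t': 0.1, 'joints': array([ 1.18699867e+00,  1.50893747e-01,  1.43791094e+00, -1.78306928e-05,
        1.55380800e+00, -1.34014444e-01]), 'qvel': array([-9.08921303e-06,  1.59009280e-04, -3.32634909e-03, -2.53968574e-03,
        2.52645940e-03, -1.24253341e-03]), 'joint_efforts': array([ 4.53911402e-03, -7.14374614e+01, -5.71804297e+01, -2.12679429e-04,
        6.48706788e-03, -9.01191902e-05]), 'tool_pos': array([0.14209007, 0.55695077, 0.23078779]), 'eef_rot': array([ 1.24567011e-01,  9.92211066e-01, -4.95298332e-04, -1.21958695e-04]), 'contact_force': array([-0.18054877, -0.39785041, -0.40712076]), 'wrist_torque': array([-0.05075719,  0.00737776,  0.07488441]), 'grip_width': 0.08565255753900197}
```

View pics/top0.png

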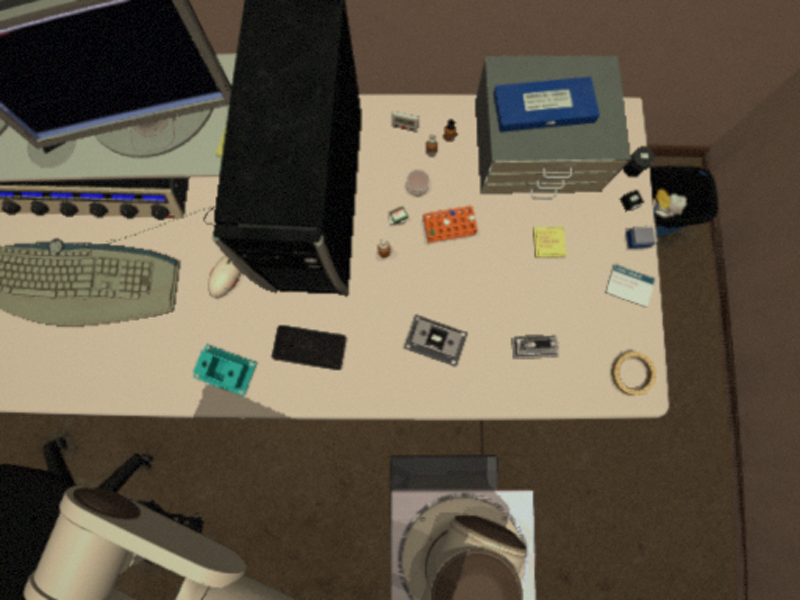

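View pics/side0.png

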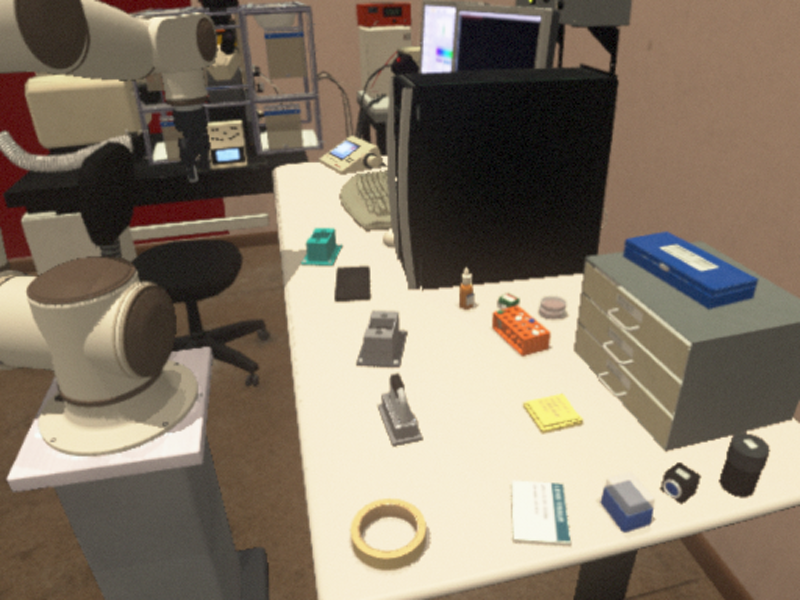

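The top view shows the cradle at about (437,338) and the shackle in its stand at (535,346), in 800-scale pixels. In the side view they are at (383,337) and (400,408). The turquoise look-alike is far to the left. Next I'll take crops of both.

Run:
```python
from h import *
t=ld('top')['img'][192:242,252:364,::-1]; s=ld('side')['img'][190:290,220:280,::-1]
t=cv2.resize(t,None,fx=7,fy=7,interpolation=cv2.INTER_CUBIC); s=cv2.resize(s,None,fx=6,fy=6,interpolation=cv2.INTER_CUBIC)
cv2.imwrite('pics/t1.png',t); cv2.imwrite('pics/s1.png',s)
```

```text
(no output)
```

View pics/t1.png

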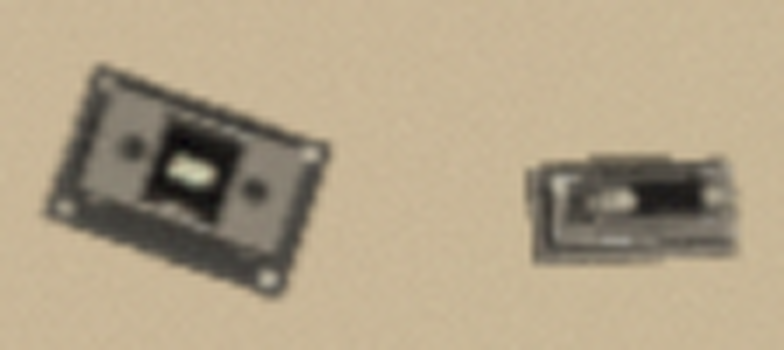

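View pics/s1.png

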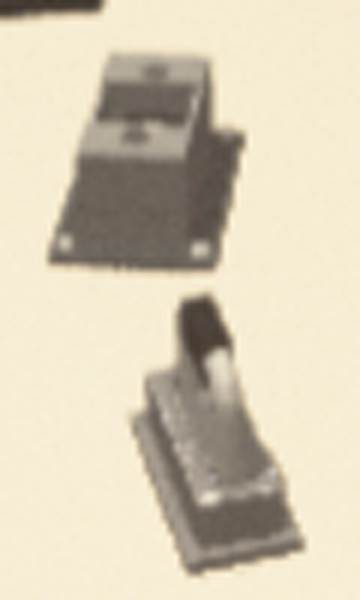

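The top crop shows the two bores at (132,149) and (255,189) and the plate corners at (98,68), (328,148), (278,295) and (48,212). The grip is a dark bar at about (640–703, 180–212). In the side crop the bores are at (155,71) and (135,136), and the grip is at (203,335).

Run:
```python
from h import *
t,s=ld('top'),ld('side')
T=lambda u,v:(252+(u+.5)/7-.5,192+(v+.5)/7-.5)
S=lambda u,v:(220+(u+.5)/6-.5,190+(v+.5)/6-.5)
def cen(c,uv,r=3,z=None):  # dark-weighted centroid refine
    g=cv2.cvtColor(c['img'],cv2.COLOR_RGB2GRAY).astype(float); x,y=np.round(uv).astype(int)
    w=g[y-r:y+r+1,x-r:x+r+1]; w=np.clip(np.median(w)-w-6,0,None); yy,xx=np.mgrid[y-r:y+r+1,x-r:x+r+1]
    return ((w*xx).sum()/w.sum(),(w*yy).sum()/w.sum())
bt=[cen(t,T(132,149),2),cen(t,T(255,189),2)]; bs=[cen(s,S(155,71),2),cen(s,S(135,136),2)]
print(bt,bs)
for c,b in((t,bt),(s,bs)):
    p=plane(c,b,.058); print('bores',p.round(4).tolist(),'mid',p.mean(0).round(4),'d',np.linalg.norm(p[0]-p[1]).round(4),'yaw of line',np.degrees(np.arctan2(*(p[0]-p[1])[[1,0]])).round(1))
for c,box,n in((t,(252,192,364,242),'top'),(s,(220,198,280,290),'side')):
    x0,y0,x1,y1=box; im=cv2.cvtColor(c['img'],cv2.COLOR_RGB2LAB).astype(float)
    big=cv2.resize(im[y0:y1,x0:x1],None,fx=4,fy=4,interpolation=cv2.INTER_CUBIC)
    bg=np.median(big.reshape(-1,3),0); m=(np.linalg.norm(big-bg,axis=2)>35).astype(np.uint8)
    for q in cv2.findContours(m,0,1)[0]:
        if cv2.contourArea(q)<1500: continue
        r=cv2.minAreaRect(q); bx=(cv2.boxPoints(r)+.5)/4-.5+[x0,y0]
        p=plane(c,bx,.003); print(n,'rect',bx.mean(0).round(1),'mid',p.mean(0).round(4),'sides',np.linalg.norm(p-np.roll(p,1,0),axis=1).round(4),'yaws',[float(np.degrees(np.arctan2(*(p[i]-p[i-1])[[1,0]])).round(1)) for i in range(4)])
    # black grip
    L=big[:,:,0]; d=(L<50).astype(np.uint8)
    for q in cv2.findContours(d,0,1)[0]:
        if cv2.contourArea(q)<80: continue
        M=cv2.moments(q); ce=(np.array([M['m10'],M['m01']])/M['m00']+.5)/4-.5+[x0,y0]; print(n,'dark',ce.round(2),cv2.contourArea(q)/16,[np.round(v,1) for v in cv2.minAreaRect(q)[1:]], 'at z.079',plane(c,ce,.079).round(4), 'z.09',plane(c,ce,.09).round(4))
```

```text
[(np.float64(270.7042253521127), np.float64(212.80281690140845)), (np.float64(287.97685185185185), np.float64(218.75462962962962))] [(np.float64(245.3235294117647), np.float64(202.13235294117646)), (np.float64(242.015873015873), np.float64(211.21428571428572))]
bores [[0.5, 0.0903, 0.058], [0.4793, 0.0303, 0.058]] mid [0.4897 0.0603 0.058 ] d 0.0635 yaw of line 70.9
bores [[0.498, 0.0837, 0.058], [0.4783, 0.0333, 0.058]] mid [0.4882 0.0585 0.058 ] d 0.0541 yaw of line 68.7
top rect [341.6 221.5] mid [ 0.4748 -0.1697  0.003 ] sides [0.0573 0.1106 0.0575 0.1098] yaws [-1.7, -90.1, 177.5, 89.8]
top rect [278.4 217.5] mid [0.4895 0.0608 0.003 ] sides [0.1333 0.0883 0.1347 0.0879] yaws [70.9, -19.0, -109.3, 160.1]
top dark [346.95 219.6 ] 30.1875 [array([16.6, 35.1]), np.float64(86.1)] at z.079 [[ 0.474  -0.1711  0.079 ]] z.09 [[ 0.473  -0.1685  0.09  ]]
top dark [279.16 215.78] 103.375 [array([41.9, 45.2]), np.float64(20.0)] at z.079 [[0.4873 0.062  0.079 ]] z.09 [[0.4861 0.0626 0.09  ]]
side rect [253.2 262.8] mid [ 0.4733 -0.1363  0.003 ] sides [0.187  0.0663 0.1941 0.0556] yaws [92.5, 18.3, -90.2, -165.9]
side rect [245.1 217.5] mid [0.4969 0.0917 0.003 ] sides [0.0899 0.2341 0.1082 0.222 ] yaws [144.8, 74.2, -38.9, -109.6]
```

```bash
cat >> h.py <<'E'
from scipy.spatial.transform import Rotation as Ro
def go(x,y,z,yang):
    "tool-frame shift and rotvec to put TCP at x,y,z, pointing down, jaw axis at yang deg"
    s=status.sense(); R=Ro.from_quat(s['eef_rot']); a=np.radians(yang)
    ty=np.array([np.cos(a),np.sin(a),0]); tz=np.array([0,0,-1.]); Rt=Ro.from_matrix(np.c_[np.cross(ty,tz),ty,tz])
    print('t',round(s['t'],2),'pos',s['tool_pos'].round(4),'F',s['contact_force'].round(1),'w',round(s['grip_width'],4))
    print('shift',R.inv().apply(np.array([x,y,z])-s['tool_pos']).round(4),'rot',(R.inv()*Rt).as_rotvec().round(4))
E
python3 -c "
from h import *
go(.474,-.170,.20,0)"
```

```text
t 0.1 pos [0.1421 0.557  0.2308] F [-0.2 -0.4 -0.4] w 0.0857
shift [-0.5013 -0.6223  0.0314] rot [-9.000e-04  6.000e-04  1.321e+00]
```

>>> {"api": "apply_moves", "payload": {"steps": [{"x": -0.025,"y": -0.031,"z": 0.0016,"az": 0.1},{"x": -0.05,"y": -0.062,"z": 0.003,"az": 0.2},{"x": -0.075,"y": -0.093,"z": 0.005,"az": 0.3},{"x": -0.1,"y": -0.124,"z": 0.006,"az": 0.4},{"x": -0.125,"y": -0.155,"z": 0.008,"az": 0.5}]}}

```text
$.steps[0]: bad value
```

```bash
python3 -c "
from h import *
go(.474,-.170,.20,0)"
```

```text
t 0.1 pos [0.1421 0.557  0.2308] F [-0.2 -0.4 -0.4] w 0.0857
shift [-0.5013 -0.6223  0.0314] rot [-9.000e-04  6.000e-04  1.321e+00]
```

>>> {"api": "apply_moves", "payload": {"steps": [{"claw": 100,"x": -0.025,"y": -0.031,"z": 0.0016,"ax": 0,"ay": 0,"az": 0.1},{"claw": 100,"x": -0.05,"y": -0.062,"z": 0.003,"ax": 0,"ay": 0,"az": 0.2},{"claw": 100,"x": -0.075,"y": -0.093,"z": 0.005,"ax": 0,"ay": 0,"az": 0.3},{"claw": 100,"x": -0.1,"y": -0.124,"z": 0.006,"ax": 0,"ay": 0,"az": 0.4},{"claw": 100,"x": -0.125,"y": -0.155,"z": 0.008,"ax": 0,"ay": 0,"az": 0.5}], "newtons": 80}}

```text
t: 0.52
tool_pos: [0.225, 0.3743, 0.223]
eef_rot: [0.368, 0.93, -0.0, 0.0]
contact_force: [1.0, 0.3, 1.1]
grip_width: 0.0849
```

```bash
python3 -c "
from h import *
go(.474,-.170,.20,0)"
```

```text
t 0.52 pos [0.225  0.3743 0.223 ] F [1.  0.3 1.1] w 0.0849
shift [-0.5541 -0.2263  0.0231] rot [-2.000e-04  2.000e-04  8.168e-01]
```

Every row needs all the keys. I'll continue toward the stand.

>>> {"api": "apply_moves", "payload": {"steps": [{"claw": 100,"x": -0.037,"y": -0.015,"z": 0.0016,"ax": 0,"ay": 0,"az": 0.1},{"claw": 100,"x": -0.074,"y": -0.03,"z": 0.003,"ax": 0,"ay": 0,"az": 0.2},{"claw": 100,"x": -0.111,"y": -0.045,"z": 0.005,"ax": 0,"ay": 0,"az": 0.3},{"claw": 100,"x": -0.148,"y": -0.06,"z": 0.006,"ax": 0,"ay": 0,"az": 0.4},{"claw": 100,"x": -0.185,"y": -0.075,"z": 0.008,"ax": 0,"ay": 0,"az": 0.5}]}}

```text
t: 0.93
tool_pos: [0.3093, 0.1934, 0.2153]
eef_rot: [0.587, 0.81, 0.0, 0.0]
contact_force: [1.6, -0.5, 0.4]
grip_width: 0.0853
```

```bash
python3 -c "
from h import *
go(.474,-.170,.20,0)"
```

```text
t 0.93 pos [0.3093 0.1934 0.2153] F [ 1.6 -0.5  0.4] w 0.0853
shift [-0.3966  0.0433  0.0153] rot [ 0.0005 -0.      0.3168]
```

>>> {"api": "apply_moves", "payload": {"steps": [{"claw": 100,"x": -0.04,"y": 0.004,"z": 0.0016,"ax": 0,"ay": 0,"az": 0.064},{"claw": 100,"x": -0.08,"y": 0.009,"z": 0.003,"ax": 0,"ay": 0,"az": 0.128},{"claw": 100,"x": -0.12,"y": 0.013,"z": 0.005,"ax": 0,"ay": 0,"az": 0.19},{"claw": 100,"x": -0.16,"y": 0.017,"z": 0.006,"ax": 0,"ay": 0,"az": 0.25},{"claw": 100,"x": -0.2,"y": 0.022,"z": 0.008,"ax": 0,"ay": 0,"az": 0.316}]}}

```text
t: 1.35
tool_pos: [0.3934, 0.0102, 0.2074]
eef_rot: [0.706, 0.708, 0.0, 0.0]
contact_force: [-0.1, 0.7, -0.3]
grip_width: 0.0854
```

Run:
```python
from h import *
go(.43,-.170,.20,0)
c=cap('top'); s=cap('side')
t=c['img'][192:242,300:364,::-1]; s=s['img'][190:290,220:290,::-1]
a=cv2.resize(t,None,fx=6,fy=6,interpolation=cv2.INTER_CUBIC); b=cv2.resize(s,None,fx=5.5,fy=5.5,interpolation=cv2.INTER_CUBIC)
o=np.zeros((max(a.shape[0],b.shape[0]),a.shape[1]+b.shape[1],3),np.uint8); o[:a.shape[0],:a.shape[1]]=a; o[:b.shape[0],a.shape[1]:]=b
cv2.imwrite('pics/m2.png',o)
```

```text
t 1.35 pos [0.3934 0.0102 0.2074] F [-0.1  0.7 -0.3] w 0.0854
shift [-0.1802  0.0363  0.0075] rot [0.0006 0.0002 0.002 ]
```

View pics/m2.png

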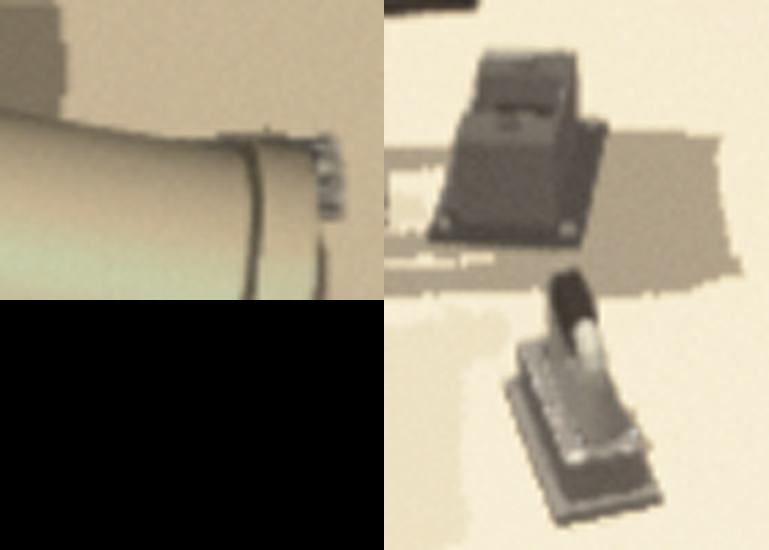

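The arm hides the stand from the top camera, but the side view still shows the grip at about (573,297) in the mosaic. I'll cross-check my estimate against the side view.

Run:
```python
from h import *
c=ld('side'); x0,y0,x1,y1=235,232,275,264
g=cv2.cvtColor(c['img'],cv2.COLOR_RGB2GRAY); big=cv2.resize(g[y0:y1,x0:x1],None,fx=4,fy=4,interpolation=cv2.INTER_CUBIC)
for th in(50,70,90):
    for q in cv2.findContours((big<th).astype(np.uint8),0,1)[0]:
        if cv2.contourArea(q)<150: continue
        h=(cv2.convexHull(q).reshape(-1,2)+.5)/4-.5+[x0,y0]; print(th,'bbox',h.min(0),h.max(0),'cen',np.mean([h.min(0),h.max(0)],0),cv2.contourArea(q)/16)
X0=np.array([.474,-.170,.079])
for yaw in(-3,0,3):
    a=np.radians(yaw);Rz=np.array([[np.cos(a),-np.sin(a)],[np.sin(a),np.cos(a)]])
    B=np.array([[sx*.007,sy*.017] for sx in(-1,1) for sy in(-1,1)])@Rz.T
    P=proj(c,[[*(X0[:2]+b),X0[2]+dz] for b in B for dz in(-.011,.011)]); print(yaw,P.min(0).round(2),P.max(0).round(2),P.round(1).tolist())
go(.474,-.17,.12,0)
```

```text
70 bbox [250.625 239.875] [256.875 250.125] cen [253.75 245.  ] 40.0625
90 bbox [250.125 239.125] [257.625 252.875] cen [253.875 246.   ] 56.125
90 bbox [234.625 231.625] [254.875 234.125] cen [244.75  232.875] 41.03125
-3 [250.71 237.49] [258.68 253.3 ] [[253.1, 253.3], [252.8, 246.1], [251.0, 245.2], [250.7, 238.2], [258.7, 252.6], [258.4, 245.4], [256.5, 244.6], [256.2, 237.5]]
0 [250.39 237.45] [259.01 253.33] [[253.5, 253.3], [253.2, 246.1], [250.7, 245.4], [250.4, 238.3], [259.0, 252.4], [258.8, 245.3], [256.1, 244.5], [255.8, 237.5]]
3 [250.08 237.43] [259.32 253.36] [[253.9, 253.4], [253.6, 246.2], [250.4, 245.5], [250.1, 238.4], [259.3, 252.3], [259.1, 245.1], [255.7, 244.5], [255.4, 237.4]]
t 1.45 pos [0.3944 0.0078 0.2066] F [-0.9  0.4  0.1] w 0.0855
shift [-0.1774  0.0803  0.0867] rot [-0.0011  0.001  -0.0037]
```

>>> {"api": "apply_moves", "payload": {"steps": [{"claw": 100,"x": -0.04,"y": 0.018,"z": 0,"ax": 0,"ay": 0,"az": 0},{"claw": 100,"x": -0.08,"y": 0.035,"z": 0,"ax": 0,"ay": 0,"az": 0},{"claw": 100,"x": -0.115,"y": 0.053,"z": 0.01,"ax": 0,"ay": 0,"az": 0},{"claw": 100,"x": -0.15,"y": 0.07,"z": 0.02,"ax": 0,"ay": 0,"az": 0},{"claw": 100,"x": -0.18,"y": 0.08,"z": 0.04,"ax": 0,"ay": 0,"az": 0}]}}

```text
t: 1.87
tool_pos: [0.4758, -0.1696, 0.1681]
eef_rot: [0.705, 0.709, 0.0, 0.001]
contact_force: [0.9, 0.3, 0.1]
grip_width: 0.0855
```

Run:
```python
from h import *
go(.474,-.172,.065,0)
```

```text
t 1.87 pos [ 0.4758 -0.1696  0.1681] F [0.9 0.3 0.1] w 0.0855
shift [-0.0022 -0.002   0.1031] rot [0.0024 0.0014 0.0054]
```

>>> {"api": "apply_moves", "payload": {"steps": [{"claw": 100,"x": 0.001,"y": -0.001,"z": 0.03,"ax": 0,"ay": 0,"az": 0},{"claw": 100,"x": 0.002,"y": -0.0015,"z": 0.06,"ax": 0,"ay": 0,"az": 0},{"claw": 100,"x": 0.002,"y": -0.0015,"z": 0.085,"ax": 0,"ay": 0,"az": 0},{"claw": 100,"x": 0.002,"y": -0.0015,"z": 0.101,"ax": 0,"ay": 0,"az": 0},{"claw": 100,"x": 0.002,"y": -0.0015,"z": 0.101,"ax": 0,"ay": 0,"az": 0}]}}

```text
t: 2.28
tool_pos: [0.471, -0.164, 0.0629]
eef_rot: [0.705, 0.709, -0.001, -0.003]
contact_force: [0.1, 0.4, 0.0]
grip_width: 0.0855
```

Run:
```python
from h import *
go(.474,-.172,.065,0)
```

```text
t 2.28 pos [ 0.471  -0.164   0.0629] F [0.1 0.4 0. ] w 0.0855
shift [-0.0081  0.003  -0.0021] rot [-0.005  -0.0026  0.0057]
```

>>> {"api": "apply_moves", "payload": {"steps": [{"claw": 100,"x": -0.008,"y": 0.003,"z": -0.001,"ax": 0,"ay": 0,"az": 0.005},{"claw": 100,"x": -0.008,"y": 0.003,"z": -0.001,"ax": 0,"ay": 0,"az": 0.005},{"claw": 100,"x": -0.008,"y": 0.003,"z": -0.001,"ax": 0,"ay": 0,"az": 0.005}]}}

```text
t: 2.53
tool_pos: [0.4766, -0.1739, 0.0688]
eef_rot: [0.707, 0.707, 0.0, 0.001]
contact_force: [0.6, 0.0, 0.3]
grip_width: 0.0854
```

Run:
```python
from h import *
go(.474,-.172,.065,0)
s=cap('side')['img'][190:290,200:300,::-1]
cv2.imwrite('pics/s3.png',cv2.resize(s,None,fx=6,fy=6,interpolation=cv2.INTER_CUBIC))
```

```text
t 2.53 pos [ 0.4766 -0.1739  0.0688] F [0.6 0.  0.3] w 0.0854
shift [ 0.0019 -0.0026  0.0038] rot [0.0019 0.0012 0.0001]
```

View pics/s3.png

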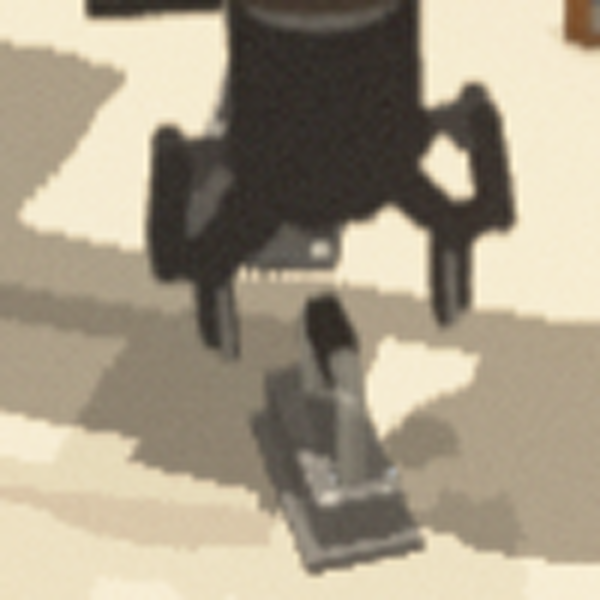

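The side view shows the open fingers straddling the grip, with tips at (228,350) and (448,320) and the grip at about (330,320). It's centred, so I'll close.

>>> {"api": "apply_moves", "payload": {"steps": [{"claw": 0,"x": 0.0005,"y": -0.0005,"z": 0.002,"ax": 0,"ay": 0,"az": 0},{"claw": 0,"x": 0.0005,"y": -0.0005,"z": 0.002,"ax": 0,"ay": 0,"az": 0},{"claw": 0,"x": 0.0005,"y": -0.0005,"z": 0.002,"ax": 0,"ay": 0,"az": 0},{"claw": 0,"x": 0.0005,"y": -0.0005,"z": 0.002,"ax": 0,"ay": 0,"az": 0},{"claw": 0,"x": 0.0005,"y": -0.0005,"z": 0.002,"ax": 0,"ay": 0,"az": 0}], "newtons": 60}}

```text
t: 3.0
tool_pos: [0.4752, -0.1727, 0.0654]
eef_rot: [0.707, 0.707, -0.0, 0.0]
contact_force: [0.2, 0.2, 0.9]
grip_width: 0.0257
```

>>> {"api": "apply_moves", "payload": {"steps": [{"claw": 0,"x": 0,"y": 0,"z": 0,"ax": 0,"ay": 0,"az": 0},{"claw": 0,"x": 0,"y": 0,"z": 0,"ax": 0,"ay": 0,"az": 0},{"claw": 0,"x": 0,"y": 0,"z": 0,"ax": 0,"ay": 0,"az": 0},{"claw": 0,"x": 0,"y": 0,"z": 0,"ax": 0,"ay": 0,"az": 0},{"claw": 0,"x": 0,"y": 0,"z": 0,"ax": 0,"ay": 0,"az": 0}], "newtons": 100}}

```text
t: 3.42
tool_pos: [0.4745, -0.1727, 0.0655]
eef_rot: [0.707, 0.707, -0.001, -0.001]
contact_force: [-8.9, 0.6, 9.2]
grip_width: 0.0123
```

Run:
```python
from h import *
go(.474,-.172,.065,0)
```

```text
t 3.42 pos [ 0.4745 -0.1727  0.0655] F [-8.9  0.6  9.2] w 0.0123
shift [ 0.0007 -0.0005  0.0005] rot [-0.0016  0.0001  0.0008]
```

>>> {"api": "apply_moves", "payload": {"steps": [{"claw": 0,"x": 0,"y": 0,"z": -0.012,"ax": 0,"ay": 0,"az": 0},{"claw": 0,"x": 0,"y": 0,"z": -0.024,"ax": 0,"ay": 0,"az": 0},{"claw": 0,"x": 0,"y": 0,"z": -0.042,"ax": 0,"ay": 0,"az": 0},{"claw": 0,"x": 0,"y": 0,"z": -0.064,"ax": 0,"ay": 0,"az": 0},{"claw": 0,"x": 0,"y": 0,"z": -0.09,"ax": 0,"ay": 0,"az": 0}]}}

```text
t: 3.83
tool_pos: [0.4746, -0.1724, 0.1554]
eef_rot: [0.707, 0.707, -0.0, -0.001]
contact_force: [0.6, -0.3, -2.0]
grip_width: 0.0124
```

Run:
```python
from h import *
go(.489,-.02,.16,-19.1)
```

```text
t 3.83 pos [ 0.4746 -0.1724  0.1554] F [ 0.6 -0.3 -2. ] w 0.0124
shift [ 0.1524  0.0144 -0.0045] rot [-0.0018 -0.0005  0.3336]
```

>>> {"api": "apply_moves", "payload": {"steps": [{"claw": 0,"x": 0.035,"y": 0.003,"z": 0,"ax": 0,"ay": 0,"az": 0.07},{"claw": 0,"x": 0.07,"y": 0.006,"z": 0,"ax": 0,"ay": 0,"az": 0.14},{"claw": 0,"x": 0.105,"y": 0.009,"z": 0,"ax": 0,"ay": 0,"az": 0.21},{"claw": 0,"x": 0.14,"y": 0.012,"z": 0,"ax": 0,"ay": 0,"az": 0.28},{"claw": 0,"x": 0.17,"y": 0.014,"z": 0,"ax": 0,"ay": 0,"az": 0.332}]}}

```text
t: 4.25
tool_pos: [0.4889, -0.0007, 0.1554]
eef_rot: [0.815, 0.579, 0.0, -0.0]
contact_force: [0.1, -0.3, -1.3]
grip_width: 0.0121
```

Run:
```python
from h import *
go(.489,.0605,.155,-19.1)
```

```text
t 4.25 pos [ 0.4889 -0.0007  0.1554] F [ 0.1 -0.3 -1.3] w 0.0121
shift [ 0.0578 -0.0201  0.0004] rot [ 0.     -0.0001 -0.0021]
```

>>> {"api": "apply_moves", "payload": {"steps": [{"claw": 0,"x": 0.02,"y": -0.007,"z": 0,"ax": 0,"ay": 0,"az": 0},{"claw": 0,"x": 0.04,"y": -0.014,"z": 0,"ax": 0,"ay": 0,"az": 0},{"claw": 0,"x": 0.058,"y": -0.02,"z": 0,"ax": 0,"ay": 0,"az": 0},{"claw": 0,"x": 0.058,"y": -0.02,"z": 0,"ax": 0,"ay": 0,"az": 0},{"claw": 0,"x": 0.058,"y": -0.02,"z": 0,"ax": 0,"ay": 0,"az": 0}]}}

```text
t: 4.67
tool_pos: [0.489, 0.0593, 0.1552]
eef_rot: [0.814, 0.581, -0.0, -0.0]
contact_force: [-0.0, -0.4, -2.1]
grip_width: 0.012
```

Run:
```python
from h import *
go(.489,.0605,.155,-19.1)
c=cap('side'); x0,y0=215,160
s=c['img'][y0:y0+75,x0:x0+75,::-1]
cv2.imwrite('pics/s4.png',cv2.resize(s,None,fx=8,fy=8,interpolation=cv2.INTER_CUBIC))
p=status.sense()['tool_pos']; a=np.radians(70.9)
ex=lambda z,k:[p[0]+k*np.cos(a),p[1]+k*np.sin(a),z]
for n,X in(('tipN',ex(p[2]+.014-.071,-.032)),('tipF',ex(p[2]+.014-.071,.032)),('grip',ex(p[2]+.014,0)),('tcp',p)):
    print(n,((proj(c,X)[0]-[x0,y0]+.5)*8-.5).round(1))
```

```text
t 4.67 pos [0.489  0.0593 0.1552] F [-0.  -0.4 -2.1] w 0.012
shift [ 0.0011 -0.0004  0.0002] rot [-0.0002  0.0003  0.0034]
tipN [217.5 325.6]
tipF [242.9 242.5]
grip [221.5 111.6]
tcp [223.3 146.2]
```

View pics/s4.png

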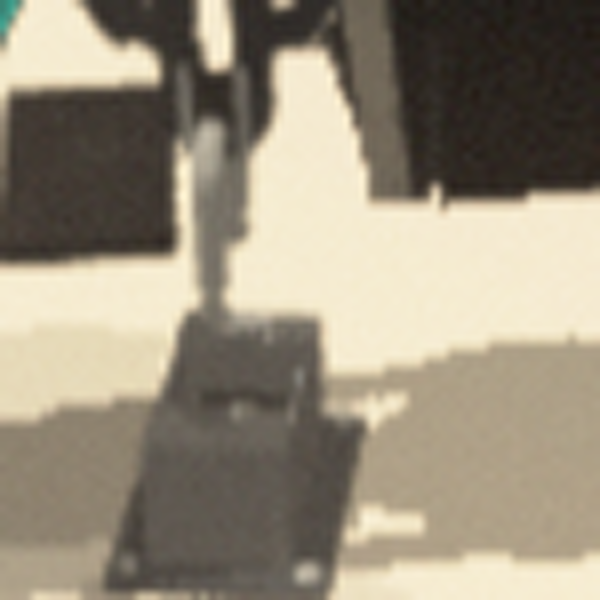

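The leg tips appear at (212,318) and (238,240), against predictions of (217,326) and (243,243). The 0.6 px x shift matches the side camera's own bias, since the bores read 1.5 mm low in x there too. The grip seems to sit 2–3 mm farther along tool x than the TCP. I'll lower to just above the mouths and compare there.

>>> {"api": "apply_moves", "payload": {"steps": [{"claw": 0,"x": -0.001,"y": 0.0003,"z": 0.012,"ax": 0,"ay": 0,"az": 0.002},{"claw": 0,"x": -0.001,"y": 0.0003,"z": 0.024,"ax": 0,"ay": 0,"az": 0.002},{"claw": 0,"x": -0.001,"y": 0.0003,"z": 0.034,"ax": 0,"ay": 0,"az": 0.002},{"claw": 0,"x": -0.001,"y": 0.0003,"z": 0.034,"ax": 0,"ay": 0,"az": 0.002},{"claw": 0,"x": -0.001,"y": 0.0003,"z": 0.034,"ax": 0,"ay": 0,"az": 0.002}]}}

```text
t: 5.13
tool_pos: [0.4889, 0.0571, 0.1211]
eef_rot: [0.815, 0.58, -0.0, -0.0]
contact_force: [-0.1, -0.9, -1.3]
grip_width: 0.012
```

Run:
```python
from h import *
go(.4889,.0581,.121,-19.1)
c=cap('side'); x0,y0=225,180
s=c['img'][y0:y0+45,x0:x0+45,::-1].astype(float); s=np.clip((s-20)*1.9,0,255).astype(np.uint8)
cv2.imwrite('pics/s5.png',cv2.resize(s,None,fx=13,fy=13,interpolation=cv2.INTER_CUBIC))
p=status.sense()['tool_pos']; a=np.radians(70.9); u=np.array([np.cos(a),np.sin(a)]); f=lambda q:((q-[x0,y0]+.5)*13-.5).round(0)
for n,o in(('0',0),('2.5',.0025)):
  for k in(-.032,.032): print(n,k,'tip',f(proj(c,[*(p[:2]+u*(k+o)),p[2]-.057])[0]))
for k in(-.032,.032): print('bore(top est)',f(proj(c,[*(np.array([.4897,.0605])+u*k),.058])[0]))
print('bore(side seen)',f(np.array([245.32,202.13])),f(np.array([242.02,211.21])))
```

```text
t 5.13 pos [0.4889 0.0571 0.1211] F [-0.1 -0.9 -1.3] w 0.012
shift [ 0.0009 -0.0003  0.0001] rot [-0.0009  0.0004 -0.0011]
0 -0.032 tip [233. 401.]
0 0.032 tip [273. 261.]
2.5 -0.032 tip [234. 395.]
2.5 0.032 tip [275. 256.]
bore(top est) [234. 418.]
bore(top est) [274. 278.]
bore(side seen) [270. 294.] [227. 412.]
```

View pics/s5.png

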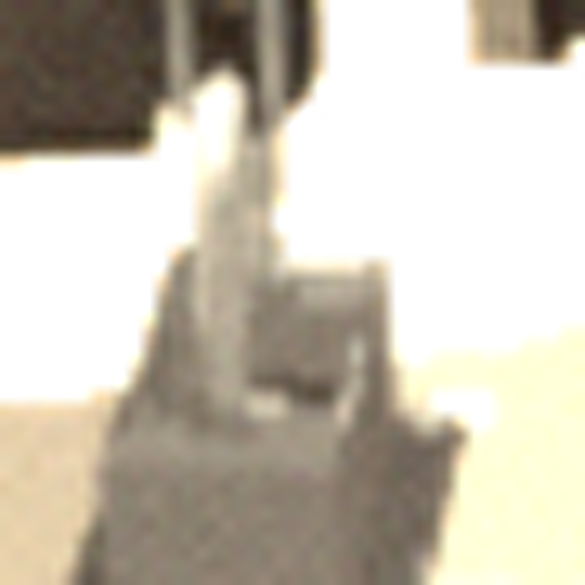

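The near tip is at (228,405). In this same camera the near bore was at (227,412), and the tip is still about 6 mm above the mouth. The x position fits, and the along-bore offset is between 0 and 2.5 mm, inside the taper's capture range. I'll descend by feel.

>>> {"api": "apply_moves", "payload": {"steps": [{"claw": 0,"x": 0.002,"y": 0,"z": 0.003,"ax": 0,"ay": 0,"az": 0},{"claw": 0,"x": 0.002,"y": 0,"z": 0.005,"ax": 0,"ay": 0,"az": 0},{"claw": 0,"x": 0.002,"y": 0,"z": 0.007,"ax": 0,"ay": 0,"az": 0},{"claw": 0,"x": 0.002,"y": 0,"z": 0.009,"ax": 0,"ay": 0,"az": 0},{"claw": 0,"x": 0.002,"y": 0,"z": 0.009,"ax": 0,"ay": 0,"az": 0}]}}

```text
t: 5.6
tool_pos: [0.4896, 0.0595, 0.1119]
eef_rot: [0.815, 0.58, -0.0, -0.0]
contact_force: [-0.2, 0.1, -1.4]
grip_width: 0.0119
```

Run:
```python
from h import *
go(.4893,.0594,.109,-19.1); s=status.sense(); print(s['contact_force'],s['wrist_torque'],Ro.from_quat(s['eef_rot']).inv().apply(s['contact_force']))
```

```text
t 5.6 pos [0.4896 0.0595 0.1119] F [-0.2  0.1 -1.4] w 0.0119
shift [-0.0002 -0.0003  0.0029] rot [-0.0004  0.0003 -0.0002]
[-0.24029874  0.11226866 -1.38979049] [-0.07208274  0.03522442  0.02947391] [ 0.02777335 -0.26325762  1.38988828]
```

>>> {"api": "apply_moves", "payload": {"steps": [{"claw": 0,"x": 0,"y": 0,"z": 0.0015,"ax": 0,"ay": 0,"az": 0},{"claw": 0,"x": 0,"y": 0,"z": 0.003,"ax": 0,"ay": 0,"az": 0},{"claw": 0,"x": 0,"y": 0,"z": 0.0045,"ax": 0,"ay": 0,"az": 0},{"claw": 0,"x": 0,"y": 0,"z": 0.006,"ax": 0,"ay": 0,"az": 0},{"claw": 0,"x": 0,"y": 0,"z": 0.006,"ax": 0,"ay": 0,"az": 0}]}}

```text
t: 6.02
tool_pos: [0.4898, 0.0591, 0.1061]
eef_rot: [0.815, 0.58, -0.0, 0.0]
contact_force: [1.9, -4.7, -1.4]
grip_width: 0.0124
```

Run:
```python
from h import *
go(.4893,.0594,.1,-19.1); s=status.sense(); print(s['contact_force'],s['wrist_torque'],Ro.from_quat(s['eef_rot']).inv().apply(s['contact_force']))
```

```text
t 6.02 pos [0.4898 0.0591 0.1061] F [ 1.9 -4.7 -1.4] w 0.0124
shift [ 0.0002 -0.0006  0.0061] rot [ 0.0004  0.0008 -0.0006]
[ 1.86149934 -4.70200264 -1.40841166] [-1.1596275  -0.3695642  -0.13696817] [-3.83111306  3.29915564  1.41271964]
```

The tips are inside both bores, with small lateral forces and no vertical force. I'll give way to the lateral force and go on down.

>>> {"api": "apply_moves", "payload": {"steps": [{"claw": 0,"x": -0.0008,"y": 0.0006,"z": 0.0,"ax": 0,"ay": 0,"az": 0},{"claw": 0,"x": -0.001,"y": 0.0008,"z": 0.002,"ax": 0,"ay": 0,"az": 0},{"claw": 0,"x": -0.001,"y": 0.0008,"z": 0.004,"ax": 0,"ay": 0,"az": 0},{"claw": 0,"x": -0.001,"y": 0.0008,"z": 0.006,"ax": 0,"ay": 0,"az": 0},{"claw": 0,"x": -0.001,"y": 0.0008,"z": 0.006,"ax": 0,"ay": 0,"az": 0}]}}

```text
t: 6.43
tool_pos: [0.4899, 0.0583, 0.0997]
eef_rot: [0.815, 0.58, -0.0, -0.0]
contact_force: [-0.4, -1.1, -1.2]
grip_width: 0.012
```

Run:
```python
from h import *
go(.4893,.0594,.095,-19.1); s=status.sense(); print(s['contact_force'],s['wrist_torque'],Ro.from_quat(s['eef_rot']).inv().apply(s['contact_force']))
```

```text
t 6.43 pos [0.4899 0.0583 0.0997] F [-0.4 -1.1 -1.2] w 0.012
shift [ 0.0008 -0.0009  0.0047] rot [-0.0007  0.0002 -0.0003]
[-0.39682452 -1.06759647 -1.19951917] [-0.05230392  0.06304101  0.02491018] [-1.13845988 -0.02442405  1.1997461 ]
```

>>> {"api": "apply_moves", "payload": {"steps": [{"claw": 0,"x": -0.0003,"y": 0,"z": 0.002,"ax": 0,"ay": 0,"az": 0},{"claw": 0,"x": -0.0003,"y": 0,"z": 0.004,"ax": 0,"ay": 0,"az": 0},{"claw": 0,"x": -0.0003,"y": 0,"z": 0.006,"ax": 0,"ay": 0,"az": 0},{"claw": 0,"x": -0.0003,"y": 0,"z": 0.008,"ax": 0,"ay": 0,"az": 0},{"claw": 0,"x": -0.0003,"y": 0,"z": 0.008,"ax": 0,"ay": 0,"az": 0}]}}

```text
t: 6.85
tool_pos: [0.4899, 0.058, 0.0918]
eef_rot: [0.815, 0.58, -0.0, -0.0]
contact_force: [-2.5, -0.3, -1.3]
grip_width: 0.0122
```

```bash
cat > f.py <<'E'
from h import *
go(.4893,.0594,.08,-19.1); s=status.sense(); print('Ftool',Ro.from_quat(s['eef_rot']).inv().apply(s['contact_force']).round(2),'M',s['wrist_torque'].round(2))
E
python3 f.py
```

```text
t 6.85 pos [0.4899 0.058  0.0918] F [-2.5 -0.3 -1.3] w 0.0122
shift [ 0.0011 -0.001   0.0118] rot [-0.0005  0.0002 -0.0004]
Ftool [-1.05 -2.23  1.32] M [ 0.12  0.33 -0.07]
```

>>> {"api": "apply_moves", "payload": {"steps": [{"claw": 0,"x": -0.0003,"y": -0.0004,"z": 0.0015,"ax": 0,"ay": 0,"az": 0},{"claw": 0,"x": -0.0003,"y": -0.0004,"z": 0.003,"ax": 0,"ay": 0,"az": 0},{"claw": 0,"x": -0.0003,"y": -0.0004,"z": 0.0045,"ax": 0,"ay": 0,"az": 0},{"claw": 0,"x": -0.0003,"y": -0.0004,"z": 0.006,"ax": 0,"ay": 0,"az": 0},{"claw": 0,"x": -0.0003,"y": -0.0004,"z": 0.006,"ax": 0,"ay": 0,"az": 0}]}}

```text
t: 7.27
tool_pos: [0.4896, 0.0578, 0.0862]
eef_rot: [0.815, 0.58, -0.0, 0.0]
contact_force: [-1.3, 0.9, 2.3]
grip_width: 0.012
```

```bash
python3 f.py
```

```text
t 7.27 pos [0.4896 0.0578 0.0862] F [-1.3  0.9  2.3] w 0.012
shift [ 0.0014 -0.0009  0.0062] rot [ 0.0001  0.0001 -0.0004]
Ftool [ 0.4  -1.5  -2.29] M [ 0.14  0.22 -0.03]
```

>>> {"api": "apply_moves", "payload": {"steps": [{"claw": 0,"x": 0,"y": -0.0003,"z": 0.001,"ax": 0,"ay": 0,"az": 0},{"claw": 0,"x": 0,"y": -0.0003,"z": 0.002,"ax": 0,"ay": 0,"az": 0},{"claw": 0,"x": 0,"y": -0.0003,"z": 0.003,"ax": 0,"ay": 0,"az": 0},{"claw": 0,"x": 0,"y": -0.0003,"z": 0.004,"ax": 0,"ay": 0,"az": 0},{"claw": 0,"x": 0,"y": -0.0003,"z": 0.005,"ax": 0,"ay": 0,"az": 0}]}}

```text
t: 7.68
tool_pos: [0.4895, 0.0579, 0.0814]
eef_rot: [0.815, 0.58, 0.0, 0.0]
contact_force: [0.7, -0.5, 4.2]
grip_width: 0.012
```

```bash
python3 f.py
```

```text
t 7.68 pos [0.4895 0.0579 0.0814] F [ 0.7 -0.5  4.2] w 0.012
shift [ 0.0014 -0.0007  0.0014] rot [ 0.0005  0.     -0.0004]
Ftool [-0.27  0.88 -4.2 ] M [-0.1  -0.16 -0.08]
```

Going on at 0.7 mm per row, checking force after each call.

>>> {"api": "apply_moves", "payload": {"steps": [{"claw": 0,"x": 0,"y": 0,"z": 0.0008,"ax": 0,"ay": 0,"az": 0},{"claw": 0,"x": 0,"y": 0,"z": 0.0015,"ax": 0,"ay": 0,"az": 0},{"claw": 0,"x": 0,"y": 0,"z": 0.0022,"ax": 0,"ay": 0,"az": 0},{"claw": 0,"x": 0,"y": 0,"z": 0.003,"ax": 0,"ay": 0,"az": 0},{"claw": 0,"x": 0,"y": 0,"z": 0.003,"ax": 0,"ay": 0,"az": 0}]}}

```text
t: 8.1
tool_pos: [0.4895, 0.0579, 0.0786]
eef_rot: [0.815, 0.58, 0.0, 0.0]
contact_force: [-0.9, -0.0, 7.2]
grip_width: 0.0119
```

>>> {"api": "apply_moves", "payload": {"steps": [{"claw": 0,"x": 0,"y": 0,"z": 0.0005,"ax": 0,"ay": 0,"az": 0},{"claw": 0,"x": 0,"y": 0,"z": 0.001,"ax": 0,"ay": 0,"az": 0},{"claw": 0,"x": 0,"y": 0,"z": 0.0015,"ax": 0,"ay": 0,"az": 0},{"claw": 0,"x": 0,"y": 0,"z": 0.002,"ax": 0,"ay": 0,"az": 0},{"claw": 0,"x": 0,"y": 0,"z": 0.002,"ax": 0,"ay": 0,"az": 0}]}}

```text
t: 8.52
tool_pos: [0.4895, 0.0579, 0.0764]
eef_rot: [0.815, 0.58, 0.0, 0.0]
contact_force: [1.3, -0.4, 4.0]
grip_width: 0.0125
```

```bash
python3 f.py
```

```text
t 8.52 pos [0.4895 0.0579 0.0764] F [ 1.3 -0.4  4. ] w 0.0125
shift [ 0.0014 -0.0006 -0.0036] rot [ 0.0004  0.     -0.0004]
Ftool [ 0.03  1.42 -4.04] M [-0.1  -0.16  0.02]
```

The force fell from 7.2 N to 4.0 N, which may be a click. I'll creep on until the stop is felt.

>>> {"api": "apply_moves", "payload": {"steps": [{"claw": 0,"x": 0,"y": 0,"z": 0.0005,"ax": 0,"ay": 0,"az": 0},{"claw": 0,"x": 0,"y": 0,"z": 0.001,"ax": 0,"ay": 0,"az": 0},{"claw": 0,"x": 0,"y": 0,"z": 0.001,"ax": 0,"ay": 0,"az": 0}]}}

```text
t: 8.77
tool_pos: [0.4895, 0.0579, 0.0754]
eef_rot: [0.815, 0.58, 0.0, 0.0]
contact_force: [0.3, 0.6, 3.9]
grip_width: 0.0121
```

>>> {"api": "apply_moves", "payload": {"steps": [{"claw": 0,"x": 0,"y": 0,"z": 0.0004,"ax": 0,"ay": 0,"az": 0},{"claw": 0,"x": 0,"y": 0,"z": 0.0008,"ax": 0,"ay": 0,"az": 0},{"claw": 0,"x": 0,"y": 0,"z": 0.0008,"ax": 0,"ay": 0,"az": 0}]}}

```text
t: 9.02
tool_pos: [0.4894, 0.0579, 0.0746]
eef_rot: [0.815, 0.58, 0.0, 0.0]
contact_force: [-0.0, -0.1, 5.1]
grip_width: 0.012
```

>>> {"api": "apply_moves", "payload": {"steps": [{"claw": 0,"x": 0,"y": 0,"z": 0.0005,"ax": 0,"ay": 0,"az": 0},{"claw": 0,"x": 0,"y": 0,"z": 0.001,"ax": 0,"ay": 0,"az": 0},{"claw": 0,"x": 0,"y": 0,"z": 0.001,"ax": 0,"ay": 0,"az": 0}]}}

```text
t: 9.27
tool_pos: [0.4895, 0.0579, 0.0736]
eef_rot: [0.815, 0.58, 0.0, 0.0]
contact_force: [0.9, -0.1, 5.1]
grip_width: 0.0127
```

>>> {"api": "apply_moves", "payload": {"steps": [{"claw": 0,"x": 0,"y": 0,"z": 0.0005,"ax": 0,"ay": 0,"az": 0},{"claw": 0,"x": 0,"y": 0,"z": 0.001,"ax": 0,"ay": 0,"az": 0},{"claw": 0,"x": 0,"y": 0,"z": 0.001,"ax": 0,"ay": 0,"az": 0}]}}

```text
t: 9.52
tool_pos: [0.4894, 0.0579, 0.0726]
eef_rot: [0.815, 0.58, 0.0, 0.0]
contact_force: [0.4, 0.2, 4.8]
grip_width: 0.0126
```

>>> {"api": "apply_moves", "payload": {"steps": [{"claw": 0,"x": 0,"y": 0,"z": 0.0005,"ax": 0,"ay": 0,"az": 0},{"claw": 0,"x": 0,"y": 0,"z": 0.001,"ax": 0,"ay": 0,"az": 0},{"claw": 0,"x": 0,"y": 0,"z": 0.001,"ax": 0,"ay": 0,"az": 0}]}}

```text
t: 9.77
tool_pos: [0.4895, 0.0579, 0.0717]
eef_rot: [0.815, 0.58, 0.0, 0.0]
contact_force: [0.7, -0.0, 4.7]
grip_width: 0.0125
```

>>> {"api": "apply_moves", "payload": {"steps": [{"claw": 0,"x": 0,"y": 0,"z": 0.0005,"ax": 0,"ay": 0,"az": 0},{"claw": 0,"x": 0,"y": 0,"z": 0.001,"ax": 0,"ay": 0,"az": 0},{"claw": 0,"x": 0,"y": 0,"z": 0.001,"ax": 0,"ay": 0,"az": 0}]}}

```text
t: 10.02
tool_pos: [0.4894, 0.0579, 0.0707]
eef_rot: [0.815, 0.58, 0.0, 0.0]
contact_force: [0.1, -0.5, 6.3]
grip_width: 0.0124
```

>>> {"api": "apply_moves", "payload": {"steps": [{"claw": 0,"x": 0,"y": 0,"z": 0.0005,"ax": 0,"ay": 0,"az": 0},{"claw": 0,"x": 0,"y": 0,"z": 0.001,"ax": 0,"ay": 0,"az": 0},{"claw": 0,"x": 0,"y": 0,"z": 0.001,"ax": 0,"ay": 0,"az": 0}]}}

```text
t: 10.27
tool_pos: [0.4894, 0.0579, 0.0695]
eef_rot: [0.815, 0.58, 0.0, 0.0]
contact_force: [1.0, -0.4, 3.8]
grip_width: 0.0123
```

>>> {"api": "apply_moves", "payload": {"steps": [{"claw": 0,"x": 0,"y": 0,"z": 0.0005,"ax": 0,"ay": 0,"az": 0},{"claw": 0,"x": 0,"y": 0,"z": 0.001,"ax": 0,"ay": 0,"az": 0},{"claw": 0,"x": 0,"y": 0,"z": 0.001,"ax": 0,"ay": 0,"az": 0}]}}

```text
t: 10.52
tool_pos: [0.4894, 0.0579, 0.0686]
eef_rot: [0.815, 0.58, 0.0, 0.0]
contact_force: [1.0, 0.9, 4.7]
grip_width: 0.0119
```

>>> {"api": "apply_moves", "payload": {"steps": [{"claw": 0,"x": 0,"y": 0,"z": 0.0005,"ax": 0,"ay": 0,"az": 0},{"claw": 0,"x": 0,"y": 0,"z": 0.001,"ax": 0,"ay": 0,"az": 0},{"claw": 0,"x": 0,"y": 0,"z": 0.001,"ax": 0,"ay": 0,"az": 0}]}}

```text
t: 10.77
tool_pos: [0.4894, 0.0579, 0.0676]
eef_rot: [0.815, 0.58, 0.0, 0.0]
contact_force: [-0.1, 0.5, 5.3]
grip_width: 0.0124
```

>>> {"api": "apply_moves", "payload": {"steps": [{"claw": 0,"x": 0,"y": 0,"z": 0.0005,"ax": 0,"ay": 0,"az": 0},{"claw": 0,"x": 0,"y": 0,"z": 0.001,"ax": 0,"ay": 0,"az": 0},{"claw": 0,"x": 0,"y": 0,"z": 0.001,"ax": 0,"ay": 0,"az": 0}]}}

```text
t: 11.02
tool_pos: [0.4895, 0.058, 0.0672]
eef_rot: [0.815, 0.58, 0.0, 0.0]
contact_force: [-2.5, 0.2, 14.4]
grip_width: 0.0123
```

>>> {"api": "apply_moves", "payload": {"steps": [{"claw": 0,"x": 0,"y": 0,"z": 0.0005,"ax": 0,"ay": 0,"az": 0},{"claw": 0,"x": 0,"y": 0,"z": 0.001,"ax": 0,"ay": 0,"az": 0},{"claw": 0,"x": 0,"y": 0,"z": 0.001,"ax": 0,"ay": 0,"az": 0}]}}

```text
t: 11.27
tool_pos: [0.4897, 0.058, 0.0669]
eef_rot: [0.815, 0.58, 0.0, 0.0]
contact_force: [-7.1, 0.8, 27.4]
grip_width: 0.0124
```

```bash
python3 f.py
```

```text
t 11.27 pos [0.4897 0.058  0.0669] F [-7.1  0.8 27.4] w 0.0124
shift [ 0.0012 -0.0008 -0.0131] rot [ 0.0011 -0.0004 -0.0003]
Ftool [ -1.61  -6.94 -27.4 ] M [ 0.05  1.4  -0.13]
```

The force climbs steeply at TCP z 0.067, about 2 mm below the second force drop (0.0707 to 0.0695). That is the click and then the hard stop. I'll back off gently and feel whether the latch holds.

>>> {"api": "apply_moves", "payload": {"steps": [{"claw": 0,"x": 0,"y": 0,"z": -0.001,"ax": 0,"ay": 0,"az": 0},{"claw": 0,"x": 0,"y": 0,"z": -0.002,"ax": 0,"ay": 0,"az": 0},{"claw": 0,"x": 0,"y": 0,"z": -0.003,"ax": 0,"ay": 0,"az": 0},{"claw": 0,"x": 0,"y": 0,"z": -0.0035,"ax": 0,"ay": 0,"az": 0},{"claw": 0,"x": 0,"y": 0,"z": -0.0035,"ax": 0,"ay": 0,"az": 0}]}}

```text
t: 11.68
tool_pos: [0.4894, 0.0579, 0.0691]
eef_rot: [0.815, 0.58, 0.0, 0.0]
contact_force: [0.0, 0.3, 6.3]
grip_width: 0.012
```

>>> {"api": "apply_moves", "payload": {"steps": [{"claw": 0,"x": 0,"y": 0,"z": -0.001,"ax": 0,"ay": 0,"az": 0},{"claw": 0,"x": 0,"y": 0,"z": -0.0015,"ax": 0,"ay": 0,"az": 0},{"claw": 0,"x": 0,"y": 0,"z": -0.0015,"ax": 0,"ay": 0,"az": 0}]}}

```text
t: 11.93
tool_pos: [0.4891, 0.0579, 0.0698]
eef_rot: [0.815, 0.58, -0.0, -0.0]
contact_force: [4.6, -2.4, -9.2]
grip_width: 0.0123
```

It pulls back with −9 N, so the latch holds. I'll return to neutral and open.

>>> {"api": "apply_moves", "payload": {"steps": [{"claw": 0,"x": 0,"y": 0,"z": 0.001,"ax": 0,"ay": 0,"az": 0},{"claw": 0,"x": 0,"y": 0,"z": 0.001,"ax": 0,"ay": 0,"az": 0},{"claw": 60,"x": 0,"y": 0,"z": 0.001,"ax": 0,"ay": 0,"az": 0},{"claw": 60,"x": 0,"y": 0,"z": 0.001,"ax": 0,"ay": 0,"az": 0},{"claw": 60,"x": 0,"y": 0,"z": 0.001,"ax": 0,"ay": 0,"az": 0}]}}

```text
t: 12.35
tool_pos: [0.4891, 0.058, 0.0694]
eef_rot: [0.815, 0.58, -0.0, -0.0]
contact_force: [-0.3, 0.2, 0.0]
grip_width: 0.0478
```

>>> {"api": "apply_moves", "payload": {"steps": [{"claw": 70,"x": 0,"y": 0,"z": 0,"ax": 0,"ay": 0,"az": 0},{"claw": 70,"x": 0,"y": 0,"z": 0,"ax": 0,"ay": 0,"az": 0},{"claw": 70,"x": 0,"y": 0,"z": 0,"ax": 0,"ay": 0,"az": 0},{"claw": 70,"x": 0,"y": 0,"z": 0,"ax": 0,"ay": 0,"az": 0}]}}

```text
t: 12.68
tool_pos: [0.4893, 0.0579, 0.0695]
eef_rot: [0.815, 0.58, -0.0, 0.0]
contact_force: [0.6, -0.5, -0.3]
grip_width: 0.0597
```

>>> {"api": "apply_moves", "payload": {"steps": [{"claw": 70,"x": 0,"y": 0,"z": -0.02,"ax": 0,"ay": 0,"az": 0},{"claw": 70,"x": 0,"y": 0,"z": -0.05,"ax": 0,"ay": 0,"az": 0},{"claw": 70,"x": 0,"y": 0,"z": -0.085,"ax": 0,"ay": 0,"az": 0},{"claw": 70,"x": 0,"y": 0,"z": -0.11,"ax": 0,"ay": 0,"az": 0},{"claw": 70,"x": 0,"y": 0,"z": -0.11,"ax": 0,"ay": 0,"az": 0}]}}

```text
t: 13.1
tool_pos: [0.4911, 0.0579, 0.1848]
eef_rot: [0.815, 0.58, 0.003, 0.002]
contact_force: [0.7, 0.4, 0.4]
grip_width: 0.0598
```

Run:
```python
from h import *
c=cap('side'); x0,y0=215,150
s=c['img'][y0:y0+85,x0:x0+75,::-1]
cv2.imwrite('pics/s6.png',cv2.resize(s,None,fx=7,fy=7,interpolation=cv2.INTER_CUBIC))
f=lambda q:((q-[x0,y0]+.5)*7-.5).round(0); a=np.radians(70.9); b=np.radians(-19.1)
for z in(.083,.098):
  m=np.array([.4892,.0588]); u=np.array([np.cos(a),np.sin(a)])
  print(z,'grip top near/far',f(proj(c,[*(m-u*.017),z+.011])[0]),f(proj(c,[*(m+u*.017),z+.011])[0]),'bottom near',f(proj(c,[*(m-u*.017),z-.011])[0]))
go(.489,.06,.18,-19.1)
```

```text
0.083 grip top near/far [196. 346.] [208. 307.] bottom near [199. 391.]
0.098 grip top near/far [195. 314.] [207. 276.] bottom near [197. 360.]
t 13.15 pos [0.4904 0.0579 0.1821] F [ 0.6 -0.8 -0.6] w 0.0598
shift [ 0.0015 -0.002   0.0021] rot [ 0.0043 -0.0012 -0.0003]
```

View pics/s6.png

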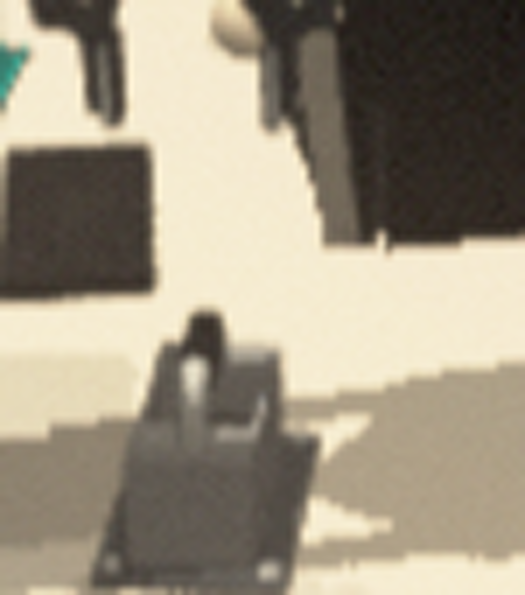

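The grip's top edge is at row 310 or so. I predicted 307 for a grip height of 83 mm (latched) and 276 for 98 mm (sprung), so it is latched and the fingers are clear.

```bash
python3 -c "
from plant import arm; print(arm.close_job())"
```

```text
the job is handed in; nothing more can be done
None
```

The shackle is latched in the cradle and the job is handed in, at about 13 s of the 46 s allowed. `close_job` gives no verdict, so success is judged only from my own checks.

**What I did:** I lifted the shackle from its stand, put both legs into the bores of the grey cradle and pressed it down by feel. The peak wrist force was about 27 N, at the hard stop.

**Last checks:**
- **Latch by feel:** the force dropped at a grip height of about 84 mm, and the hard stop came about 2 mm lower. A gentle pull upwards met −9 N, so the latch held.
- **Latch by sight:** after letting go and retreating, the grip's top edge was at row 310 or so. I predicted row 307 for a grip at 83 mm (latched) and row 276 for one at 98 mm (sprung up).

**What disagreed or was not checked:**
- **False click:** an earlier force drop at a grip height of about 90 mm was not followed by a stop, so I kept pressing.
- **Camera offset:** the side camera read about 1.5–2 mm off the top camera. I went by the top view and then by the lateral forces.
- **Not measured again:** I did not re-measure the bottle, the note block or the filter cube afterwards. The arm's path stayed clear of the bottle and the block, and I felt no unexpected contact.

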